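# Tamp the mitred blocks level in the casting mould

### The arm

A 7-joint arm with a two-finger parallel gripper is mounted at the origin on the work surface. World frame = base frame: x ahead of the robot, y to its left, z up, the work surface at z = 0. Lengths are in m, angles in rad, forces in N, time in s.
With the tool pointing down it reaches from about 0.425 to 0.875 m from the base axis. Payload 4.7 kg.
Tool frame: the origin (TCP) lies between the finger pads; the fingertips stand 22 mm ahead of it and the grasp point (between the pads) lies 3 mm ahead of it (tip_extent is the x of the fingertips in the tool frame, in m); x points along the fingers, y is the direction in which the jaws open and shut, and the axes are right-handed (so a half turn about x gives the same grasp; the last joint's range is limited). The gripper opens to 85 mm and grips with 20 to 120 N. Pads are 22 mm wide; open, the fingers measure 114 mm over their backs; the gripper's body (76 mm by 85 mm) begins 54 mm behind the grasp point. The pads swing forward as they close: fully open they stand 13 mm farther back than shut.
Start: joints at [1.255, 0.321, -0.07, 1.45, 0.023, 1.371, -0.057], TCP at [0.21, -0.615, 0.253] pointing down, gripper open.
Joint ranges: [-2.86, 2.86], [-0.3, 2.09], [-1.38, 1.24], [0.06, 2.45], [-1.56, 4.7], [0.09, 2.05], [-2.69, 2.69]. Speed limits (rad/s): [2.57, 2.57, 3.14, 3.14, 3.14, 3.14, 3.14].

### API

Orientations are given as a rotation vector (axis times angle).
In Python, from cell import observe, camera, get_calibration, sign_off, tip_extent gives the robot as it stands.
- The arm moves only by the shell command python3 -m pendant 'ROWS' [FORCE]. ROWS is JSON, one flat list of numbers, 7 for each row, row after row: the shift along the tool's x, y, z in mm, then the turn, a rotation vector about the tool's x, y, z in units of 6 degrees (1.0 is 6 degrees), then the gripper's target within -1 to 1 (fully open at 1, half-way at 0, shut at -1). A call has 1 to 12 rows; each row is the pose to reach, as a shift and turn from the pose commanded when the call began, along the tool's axes at that moment; what a row does not reach only later rows make up. A row lasts 1/12 s, in which the tool goes at most 41.7 mm and 7.16 degrees, less where a joint would pass 70% of its speed; a pose out of reach is approached as far as the arm can. A call with a gripper value outside its range is refused whole. The fingers move at their own pace and stop on an object; FORCE is the grip in N (left out, the last holds). Time passes only in rows, so rows that repeat a pose let the fingers close. It gives the time, the measured TCP pose, the force and the opening at its end, in the units of the state.
- observe(): the state, without advancing time (a new reading comes with each control period).
- camera(name): name is "scene" or "top"; returns (picture, depth): 420x560x3 uint8, red, green, blue; 420x560 float32, m along the optical axis (not along the pixel's ray), 0 where there is no reading.
- get_calibration(name): a dict with "fx", "fy", "cx", "cy" (pixels), "R" (3x3) and "t" (3): a world point X has camera coordinates R X + t. Camera axes: x right, y down, z forward; pixel columns grow to the right and rows downward; lengths in m; the calibration is good to about 2 mm. A picture is of the moment at which its call begins. get_calibration takes no time and is no camera call.
- sign_off(): hands the job in, once; it reports no verdict.
The state is a dict: "clock": time; "qpos": joint angles; "qvel": joint speeds; "effort": joint torques, N m; "tool_pos": TCP position; "ee_rot": TCP orientation; "contact_force": force on the tool from outside, world axes, zero at the start; "ft_torque": the same for the moment, N m; "finger_gap": finger opening in m.
Only numpy, scipy, OpenCV 4.12 (cv2) and the standard library are available. Lean on these libraries where they do the work, as an engineer would, in place of code of your own. Each camera call takes 0.05 s, during which the arm holds its last target. There are 200 camera calls.

### The job

A row of five mitred hardwood blocks lies in the white casting mould, and two of them stand proud, wedged up between their neighbours. Take the tamper off its sloping stand and, with its flat sole, press the proud blocks steadily down (no hammering, no fingers on the wood) until all five blocks lie flat and level on the floor of the mould; then lay the tamper back on its stand, sole flat on the slope. Leave the other things on the bench alone.

Things in the scene. Friction and masses are not known exactly. Their poses are not given: they have to be found in the camera images.
- mould: Open trough of white plastic, fixed to the bench: outside 300 mm long (x) x 78 wide (y) x 45 high, inside 280 x 58 x 30 deep. Origin: centre of its underside on the bench, z up. Trough floor 15 mm above the origin, rim 45 mm. The five loose blocks lie in a row along x; level, all their tops are 39 mm above the origin and the row is 260 mm long, so there is room for it.
- mid_block_centre (a point): Middle block of the row, loose dark hardwood, a trapezoid with 45 degree mitred ends: 92 mm long at the bottom, 44 mm at the top, 24 mm high, 47 mm wide, 55 g. It lies flat on the mould floor. Site: its centre, 12 mm above its underside; z up, x along the mould.
- end_block_a_centre (a point): Block at the -x end of the row, loose, 45 degree mitred ends: 60 mm long at the bottom, 12 mm at the top, 24 mm high, 48 mm wide, 30 g. It lies flat on the mould floor. Site: its centre, 12 mm above its underside; z up, x along the mould.
- end_block_b_centre (a point): Block at the +x end of the row, as the other end block but 46 mm wide. It lies flat on the mould floor. Site: its centre, 12 mm above its underside; z up, x along the mould.
- proud_block_a_centre (a point): Proud block between the -x end block and the middle one, loose, 24 mm long at the bottom, 72 mm at the top, 24 mm high, 48 mm wide, 41 g. It is wedged up on their mitres, its flat top about 11 mm above theirs, 5 mm above the rim. Pressing its top with 2 to 20 N slides them apart and it sinks to the floor, shifting up to 12 mm along the mould. Site: its centre, 12 mm above its underside; z up, x along the mould.
- proud_block_b_centre (a point): Proud block between the middle block and the +x end block, as the other proud block but 46 mm wide. Site: its centre, 12 mm above its underside; z up, x along the mould.
- tamper_grip (a point): On the axis of the tamper's handle, 110 mm above the underside of its sole; z up the handle. Tamper, 0.34 kg: steel sole 80 (x) x 46 (y) x 8 mm, collar 38 mm across up to 22 mm, then a straight wooden handle 28 mm square, faces along x and y, up to 138 mm above the underside. It lies sole down on the sloping stand, so the handle leans 35 degrees to the low side.
- tamper_sole (a point): Centre of the underside of the tamper's sole; axes as tamper_grip: x along the 80 mm, y along the 46 mm, z up the handle.
- stand_rest (a point): Where the centre of the sole belongs on the sloping plywood stand (fixed; base 125 x 100 mm), 60 mm above the bench. z square to the slope, 35 degrees from vertical; x up the slope, y across. The face is 100 mm wide and reaches 59 mm up the slope from here; a lip 10 mm high stops the sole, its inner face 41 mm down the slope from here (the sole reaches 40 mm).
- hardener: Bystander: white plastic bottle with black cap, 60 mm across, 165 mm tall, standing. Origin: centre of its underside.
- pigment_jar: Bystander: small amber jar with black lid, 48 mm across, 52 mm tall, standing. Origin: centre of its underside.
- sanding_block: Bystander: cork sanding block, 105 x 62 x 30 mm, lying flat. Origin: centre of its underside.
- gouge: Bystander: turning gouge lying along its own x, dark wooden handle 34 mm thick, blade towards +x; it reaches from 190 mm behind to 229 mm ahead of its origin. Origin on the bench under it.
- turned_bowl: Bystander: small wooden bowl, 124 mm across, 50 mm high. Origin: centre of its underside.
- chuck_key: Bystander: steel T-shaped chuck key lying flat, cross bar 90 mm at the origin, shaft 120 mm along its own +x, 18 mm thick. Origin on the bench under it.
- mallet: Bystander: round wooden mallet standing on its head, 84 mm across, 240 mm tall. Origin: centre of its underside.
There are look-alikes about, which are no part of the job. What is shaped like the part that bears proud_block_b_centre but blue, green or purple is not meant.

How it is judged:
On the way, in this order (a step that is already met when the one before it is completed fails the run):
1. the tamper is lifted off its stand in the gripper (contact force between the fingers and tamper above 1 N and distance between tamper_sole and stand_rest above 0.08 m), for 0.1 s.
2. with the tamper still in hand, all five blocks have been brought level on the mould floor (contact force between the fingers and tamper above 1 N and z of mid_block_centre in the frame of mould between 0.023 and 0.03 m and angle between each of mid_block_centre, end_block_a_centre, end_block_b_centre, proud_block_a_centre, proud_block_b_centre's own z axis and vertical below 0.12 rad and z of end_block_a_centre in the frame of mould between 0.023 and 0.03 m and z of end_block_b_centre in the frame of mould between 0.023 and 0.03 m and z of proud_block_a_centre in the frame of mould between 0.023 and 0.03 m and z of proud_block_b_centre in the frame of mould between 0.023 and 0.03 m), for 0.1 s.
At the end, for the whole second after the job is handed in: All five blocks lie in the mould, each centre 23 to 30 mm above the mould's origin (27 mm is flat on the floor), tilted less than 7 degrees; the tamper is at rest on its stand, the centre of its sole within 30 mm of stand_rest and its sole within 6 degrees of the slope (z of mid_block_centre in the frame of mould between 0.023 and 0.03 m and angle between each of mid_block_centre, end_block_a_centre, end_block_b_centre, proud_block_a_centre, proud_block_b_centre's own z axis and vertical below 0.12 rad and z of end_block_a_centre in the frame of mould between 0.023 and 0.03 m and z of end_block_b_centre in the frame of mould between 0.023 and 0.03 m and z of proud_block_a_centre in the frame of mould between 0.023 and 0.03 m and z of proud_block_b_centre in the frame of mould between 0.023 and 0.03 m and distance between tamper_sole and stand_rest below 0.03 m and angle between the z axis of tamper_sole and the z axis of stand_rest, either way round below 0.1 rad and linear speed of tamper below 0.02 m/s); the robot touches nothing.
It fails at once if a block is touched by the fingers instead of the tamper (contact force between the fingers and mid_block above 1 N or contact force between the fingers and end_block_a above 1 N or contact force between the fingers and end_block_b above 1 N or contact force between the fingers and proud_block_a above 1 N or contact force between the fingers and proud_block_b above 1 N).
It fails at once if a block is hammered or crushed (more than 70 N from the tamper) (contact force between tamper and mid_block above 70 N or contact force between tamper and end_block_a above 70 N or contact force between tamper and end_block_b above 70 N or contact force between tamper and proud_block_a above 70 N or contact force between tamper and proud_block_b above 70 N).
It fails at once if a bystander is moved by more than 30 mm (distance of any of hardener, pigment_jar, sanding_block, gouge, turned_bowl, chuck_key, mallet from where it was at the start of the episode above 0.03 m).
It also fails if it takes over 64 s, if anything falls off the work surface, if the arm or the gripper's body presses on something with over 40 N, if the wrist force passes 120 N, or if a joint passes its speed limit or range.

## Working session

There is one attempt and no reset: what is moved stays moved. The work goes in short steps, Python scripts to look and compute and a shell command to move; the robot and the scene stay as the last step left them, time stands still between calls to the robot, and variables do not carry over. Pictures are saved under pics/ and viewed, about 8 in all and at most 12, crops included, and the job is handed in when it is done.

```bash
ls; mkdir -p pics
python3 - <<'E'
from cell import *
import cv2,numpy as np
print(observe(),tip_extent)
for n in("scene","top"):
    p,d=camera(n); np.savez(f"{n}0.npz",p=p,d=d); cv2.imwrite(f"pics/{n}0.png",p[...,::-1]); c=get_calibration(n); print(n,c)
E
```

```text
pics
{'clock': 0.0, 'qpos': array([ 1.25506862,  0.32183245, -0.07009194,  1.45170137,  0.02258351,
        1.37078417, -0.0568846 ]), 'qvel': array([ 0.00011104,  0.00152389, -0.00049182, -0.00052142,  0.00099236,
       -0.00083302, -0.00119025]), 'effort': array([ 8.41281089e-04, -4.93588328e+01, -3.81751992e-01, -3.14341772e+01,
        1.30420073e-02,  1.12087489e-02, -6.35120543e-06]), 'tool_pos': array([ 0.21032359, -0.61449933,  0.25220413]), 'ee_rot': array([ 2.04315265,  0.34211862, -2.04397609]), 'contact_force': array([ 0.18327753, -0.01586836, -0.56062113]), 'ft_torque': array([ 0.01165606,  0.01557548, -0.03151121]), 'finger_gap': 0.08536122150008606} 0.022
scene {'fx': 445.0956038417376, 'fy': 445.0956038417376, 'cx': 287.28168133094, 'cy': 209.51662068658206, 'R': array([[-0.18649707,  0.98240707, -0.00975622],
       [ 0.83476056,  0.15321618, -0.52886635],
       [-0.51806723, -0.10677613, -0.84864904]]), 't': array([ 0.10560646, -0.38394576,  1.67335777])}
top {'fx': 446.9694373023218, 'fy': 446.9694373023218, 'cx': 284.49155597893514, 'cy': 216.52372880263167, 'R': array([[ 0.005751  , -0.99997048, -0.00509657],
       [-0.98363197, -0.00473898, -0.1801269 ],
       [ 0.18009743,  0.00604906, -0.98363018]]), 't': array([-0.02034667,  0.57015394,  1.31985201])}
```

View pics/scene0.png

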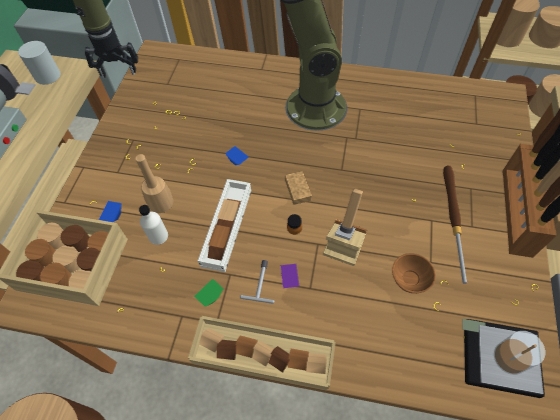

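View pics/top0.png

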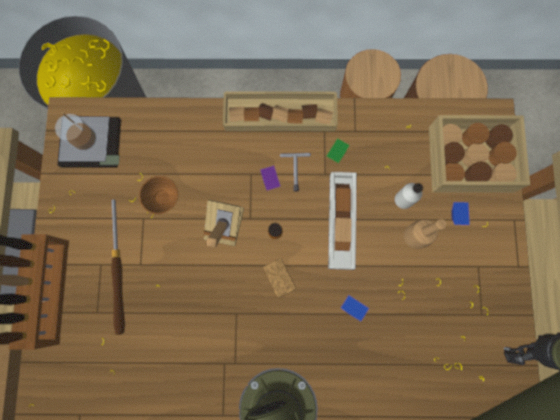

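The scene view shows the mould at (225,225) with the row in it, and the tamper on its stand at (347,240), handle toward the robot. In the top view the mould is at (342,220) and the stand at (222,224). I'll zoom in on both.

```bash
cat > h.py <<'E'
import numpy as np,cv2
from cell import *
def ray(n,u,v,z):
    c=get_calibration(n);R=np.array(c['R']);t=np.array(c['t'])
    o=-R.T@t; d=R.T@np.array([(u-c['cx'])/c['fx'],(v-c['cy'])/c['fy'],1]); return o+d*(z-o[2])/d[2]
def cloud(n,d):
    c=get_calibration(n);R=np.array(c['R']);t=np.array(c['t'])
    v,u=np.mgrid[:d.shape[0],:d.shape[1]]
    P=np.stack([(u-c['cx'])/c['fx']*d,(v-c['cy'])/c['fy']*d,d],-1)
    return (P-t)@R
def crop(p,x0,y0,w,h,s): return cv2.resize(p[y0:y0+h,x0:x0+w],None,fx=s,fy=s,interpolation=cv2.INTER_CUBIC)
E
python3 - <<'E'
from h import *
s=np.load('scene0.npz')['p'];t=np.load('top0.npz')['p']
a=np.vstack([crop(s,320,185,60,80,5)[:, :300][:300],crop(t,195,195,60,60,5)])
b=crop(s,195,175,60,100,6)[:600,:240+0] if 0 else crop(s,195,175,60,100,6)
c=crop(t,322,168,40,105,5.714)[:600]
h=600
im=np.hstack([x if x.shape[0]==h else np.vstack([x,np.zeros((max(0,h-x.shape[0]),x.shape[1],3),np.uint8)])[:h] for x in(a,crop(s,198,175,54,100,5),c[:, :230])])
print(im.shape);cv2.imwrite('pics/z.png',im[...,::-1])
for n in('scene','top'):
    f=np.load(n+'0.npz');P=cloud(n,f['d']);np.save(n+'P.npy',P)
    x0,y0,w,h=(320,185,60,80) if n=='scene' else (195,195,60,60)
    Q=P[y0:y0+h:4,x0:x0+w:4]
    print(n);print((Q[...,2]*1000).astype(int))
E
```

```text
(600, 799, 3)
scene
[[  -1    5    4    3   -6    3    6   -1    0    6    4   -1    7    5
     1]
 [   4    3    1    4    4    3    0   -2   -2  167    1    2    0    4
     0]
 [   2    2    6   -1    4    0    6    3  174  177  181    1    4    4
    -2]
 [   2    3    1   -2    4    4    2    2  168  171  166    3    5    5
    -3]
 [   3    0    2    2    0    3   -3    0  154  159    0    1    0    4
     0]
 [   0    0    5    0   -2    0    4  142  144  148    1    3    0    1
    -1]
 [   0   -3    2    3   -3    4    4  138  139  142    2    2    3    7
     0]
 [   0    0    2    0    0    1    1  121  127    2    2    0   -1    0
    -1]
 [  -1 1218    2    1    2   -2  111  114  118   -1    0    4   -2    0
     3]
 [   2    0   -1    6   42   43  104   98  109    2    3    0    1    1
    -3]
 [   1    0    2    4   46   53   95   98   84    4    1    0   -3    4
     0]
 [   3   -4    0   65   57   75   88   90   81   40   45   42    0    2
    -1]
 [   2   -1   85   78   87   90   78   77   70   51   48   37    0    3
     6]
 [   2    8   97   96   92   85   88   8
[... 1025 characters left out ...]
8   58   57   85   82   75   75   68   19    2    2
     0]
 [   0    0   -2   50   50   51   96   96   86   56   59   12    2   -1
    -5]
 [  -6    1   -5   44   41  122  120  113   74   52   52    5    1   -5
     2]
 [  -3    6   -4   41   33  144  139  106   48   44   47    0    1    2
     3]
 [  -4    0   -1   33  169  160  158   40   40   35   37    0   -1    0
    -1]
 [  -3   -6   -4  179  181  183  145   10 1400   45   36   -1    0    3
    -7]
 [   4   -2    4  168  171  175    2   10   14   15   12   -1    0   -1
     0]
 [   0    3    2    0    0  161    0   -3   -4    1    1   -1   -1    4
     1]
 [   0   -2    6   -4    2   -3   -2   -7    1   -3    1    6   -1    0
    -4]]
```

View pics/z.png

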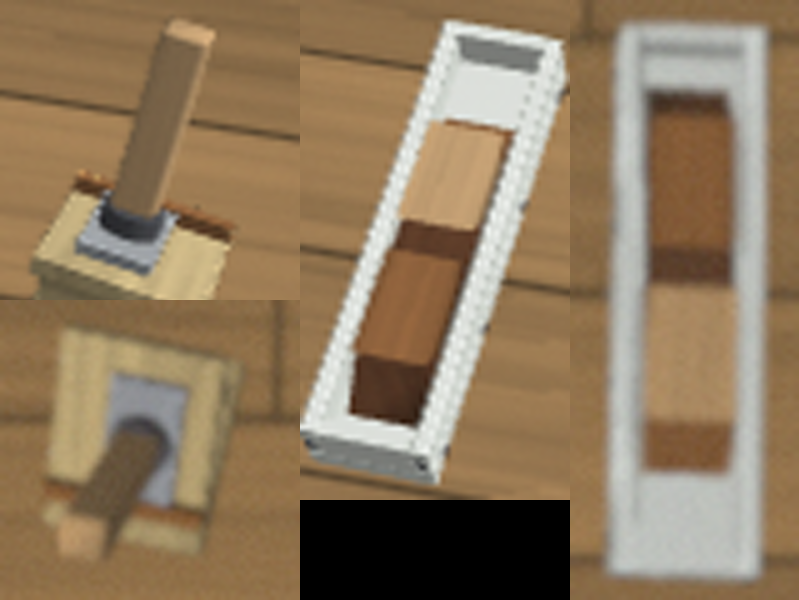

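The crops show the sole on the slope, with the handle leaning to the robot side. The mould row has a dark middle block between two proud blocks, one pale and one brown. Next I'll fit the numbers.

```bash
cat > m.py <<'E'
from h import *
np.set_printoptions(precision=4,suppress=True)
I={n:np.load(n+'0.npz')['p'] for n in('scene','top')};P={n:np.load(n+'P.npy') for n in I}
box={'scene':(320,185,60,85),'top':(195,195,60,60)}
# slope plane: z>25, pale wood
pts=[]
for n in I:
    x,y,w,h=box[n];q=P[n][y:y+h,x:x+w].reshape(-1,3);c=I[n][y:y+h,x:x+w].reshape(-1,3).astype(int)
    m=(q[:,2]>28)&(q[:,2]<93)&(c[:,0]>165)&(c[:,0]-c[:,2]>40); pts.append(q[m]); print(n,m.sum())
pts=np.vstack(pts); rng=np.random.default_rng(0)
best=0
for _ in range(2000):
    a=pts[rng.choice(len(pts),3,False)];nn=np.cross(a[1]-a[0],a[2]-a[0]);l=np.linalg.norm(nn)
    if l<1e-6: continue
    nn/=l; nn*=np.sign(nn[2])
    if abs(np.degrees(np.arccos(nn[2]))-35)>6: continue
    k=np.abs((pts-a[0])@nn)<.004
    if k.sum()>best:best=k.sum();K=k
P0=pts[K].mean(0);nrm=np.linalg.svd(pts[K]-P0)[2][2];nrm*=np.sign(nrm[2])
print('slope',P0,nrm,np.degrees(np.arccos(nrm[2])),'az',np.degrees(np.arctan2(nrm[1],nrm[0])),K.sum())
# handle axis by two views
pl=[]
for n in I:
    x,y,w,h=box[n];x-=10;y-=15;w+=20;h+=25
    q=P[n][y:y+h,x:x+w];hh=(q-P0)@nrm
    m=((hh>.035)&(hh<.15)&(q[...,2]>.05)&(q[...,2]<.2)).astype(np.uint8)
    k,l,st,ct=cv2.connectedComponentsWithStats(m);i=1+st[1:,4].argmax();m=l==i
    v,u=np.nonzero(m);print(n,'handle',m.sum(),u.min()+x,u.max()+x,v.min()+y,v.max()+y)
    # centre line from row midpoints along main axis
    r,_,th=cv2.minAreaRect(np.stack([u,v],1).astype(np.float32)),0,0
    bp=cv2.boxPoints(r);e=[np.linalg.norm(bp[1]-bp[0]),np.linalg.norm(bp[2]-bp[1])]
    A,B=((bp[0]+bp[3])/2,(bp[1]+bp[2])/2) if e[0]>e[1] else ((bp[0]+bp[1])/2,(bp[2]+bp[3])/2)
    A=A+[x,y];B=B+[x,y]
    if n=='top': pass
    print(n,A,B,r[1])
    o=ray(n,*A,10) ; c=get_calibration(n);o=-np.array(c['R']).T@c['t']
    nn=np.cross(ray(n,*A,0)-o,ray(n,*B,0)-o);nn/=np.linalg.norm(nn);pl.append((nn,nn@o))
d=np.cross(pl[0][0],pl[1][0]);d/=np.linalg.norm(d);d*=np.sign(d[2])
M=np.array([pl[0][0],pl[1][0],nrm]);s=np.linalg.solve(M,[pl[0][1],pl[1][1],nrm@P0])
print('axis',d,'foot on slope',s,'lean',np.degrees(np.arccos(d[2])),'az',np.degrees(np.arctan2(d[1],d[0])))
# mould rim
for n,(x,y,w,h) in {'scene':(190,165,75,115),'top':(318,160,50,120)}.items():
    c=cv2.cvtColor(I[n][y:y+h,x:x+w],cv2.COLOR_RGB2HSV);q=P[n][y:y+h,x:x+w]
    m=(c[...,1]<60)&(c[...,2]>120)&(np.abs(q[...,2]-.045)<.012)
    k,l,st,ct=cv2.connectedComponentsWithStats(m.astype(np.uint8));i=1+st[1:,4].argmax();v,u=np.nonzero(l==i)
    g=np.array([ray(n,a+x,b+y,.045)[:2] for a,b in zip(u,v)],np.float32)*1000
    print(n,'rim',cv2.minAreaRect(g), 'med z',np.median(q[l==i][:,2]))
    m=(c[...,1]>70)&(q[...,2]>.018)&(q[...,2]<.07)
    z=q[m]; 
    b=np.round(z[:,0]*100)
    for k in np.unique(b): 
        if (b==k).sum()>5: print(int(k),(b==k).sum(),'z',np.median(z[b==k][:,2]),'y',np.median(z[b==k][:,1]))
E
python3 m.py
```

```text
scene 0
top 0Traceback (most recent call last):
  File "m.py", line 13, in <module>
    a=pts[rng.choice(len(pts),3,False)];nn=np.cross(a[1]-a[0],a[2]-a[0]);l=np.linalg.norm(nn)
          ~~~~~~~~~~^^^^^^^^^^^^^^^^^^
  File "numpy/random/_generator.pyx", line 864, in numpy.random._generator.Generator.choice
ValueError: a must be a positive integer unless no samples are taken
```

Units slip: z is in metres.

```bash
sed -i 's/(q\[:,2\]>28)&(q\[:,2\]<93)/(q[:,2]>.028)\&(q[:,2]<.093)/' m.py; python3 m.py
```

```text
scene 290
top 449
slope [0.566  0.1822 0.0693] [-0.5592  0.1149  0.821 ] 34.814217187608115 az 168.3901414005476 646
scene handle 378 343 362 189 225
scene [346.9811 224.6865] [357.8784 189.2703] (10.366527557373047, 37.0548210144043)
top handle 287 207 225 223 247
top [209.1 246.2] [222.5769 222.6154] (11.78329849243164, 27.163602828979492)
axis [-0.5815  0.1192  0.8048] foot on slope [0.5508 0.1699 0.0606] lean 36.411279511969845 az 168.41946932297026
scene rim ((564.245361328125, -193.1942596435547), (81.32510375976562, 307.6401062011719), 88.24518585205078) med z 0.04519774382906266
47 8 z 0.022229114709078623 y -0.19893989289679292
49 15 z 0.04844659697600468 y -0.19279594228170932
50 46 z 0.05125155889693378 y -0.18971476170622747
51 44 z 0.05169285533592595 y -0.19112958292583
52 52 z 0.05033073036691643 y -0.19166717710873898
53 42 z 0.05019798230369718 y -0.19124531977899556
54 48 z 0.05118983837912405 y -0.1924875046980195
55 51 z 0.05076757882722021 y -0.1928578742656404
56 72 z 0.047475087440146974 y -0.19451379677906322
57 42 z 0.03976468645064725 y -0.19389817098195128

[... 1172 characters left out ...]
933040197784 y -0.19680266881985864
57 33 z 0.04288014525874617 y -0.19547176674850691
58 52 z 0.039024495059660796 y -0.19708966980746379
59 48 z 0.04166531980416036 y -0.19488492788175915
60 48 z 0.0496380002749501 y -0.20041460469438688
61 48 z 0.04941737515479301 y -0.1961706876418094
62 46 z 0.049774999552270854 y -0.1984021444515066
63 46 z 0.04995306201188927 y -0.19810454499625535
64 46 z 0.05029531874179759 y -0.1983957851219486
65 48 z 0.050221926531146405 y -0.1969538145165743
66 36 z 0.048442060272900364 y -0.19828714271590564
67 27 z 0.029224896177779753 y -0.20127754922955984
68 12 z 0.023845714511527765 y -0.20040454285026726
76 12 z 0.021657618836969435 y -0.18296882291658367
```

```bash
cat > go.py <<'E'
from h import *
from scipy.spatial.transform import Rotation as Ro
np.set_printoptions(precision=3,suppress=True)
foot=np.array([.5508,.1699,.0603]);az=np.radians(168.4);t=np.radians(35)
d=np.array([np.sin(t)*np.cos(az),np.sin(t)*np.sin(az),np.cos(t)])
ux=np.array([-np.cos(t)*np.cos(az),-np.cos(t)*np.sin(az),np.sin(t)]) # up slope = tamper x
def frame(x,y): return np.stack([x,y,np.cross(x,y)],1)
GR=frame(-d,-ux)  # jaws along tamper x; sign to choose
def plan(p,R,s=None,pc=None,Rc=None):
    s=s or observe(); p0=s['tool_pos'] if pc is None else pc; R0=Ro.from_rotvec(s['ee_rot']).as_matrix() if Rc is None else Rc
    dp=R0.T@(np.asarray(p)-p0)*1000; w=Ro.from_matrix(R0.T@R).as_rotvec()/np.radians(6)
    print('shift mm',np.round(dp,1),'turn',np.round(w,2)); return dp,w
E
python3 - <<'E'
from go import *
print('R now\n',Ro.from_rotvec(observe()['ee_rot']).as_matrix())
yaw=lambda a:frame(np.array([0,0,-1.]),np.array([np.cos(a),np.sin(a),0]))
for sg in(1,-1):
    G=frame(-d,sg*ux)
    print(sg); plan(foot+d*.19,G); plan([.5,-.1,.38],yaw(np.radians(-1.5 if sg>0 else 178.5)))
    plan(foot+d*.19,G,pc=np.array([.5,-.1,.38]),Rc=yaw(np.radians(-1.5 if sg>0 else 178.5)))
print(foot+d*.19)
E
```

```text
R now
 [[-0.001  0.324 -0.946]
 [ 0.002 -0.946 -0.324]
 [-1.    -0.002  0.   ]]
1
shift mm [  37.5 -687.2 -482.3] turn [-9.6   3.02  5.31]
shift mm [-127.  -393.2 -440.7] turn [-11.6   -0.01   0.02]
shift mm [ 164.1  -63.6 -290.2] turn [ 1.63 -0.51  5.82]
-1
shift mm [  37.5 -687.2 -482.3] turn [19.34  6.12 -3.48]
shift mm [-127.  -393.2 -440.7] turn [18.4   0.02  0.01]
shift mm [164.1  63.6 290.2] turn [ 1.63  0.51 -5.82]
[0.444 0.192 0.216]
```

```bash
python3 -m pendant '[-40,0,0,0,0,0,1, -80,0,0,-1,0,0,1, -110,-20,-25,-2,0,0,1, -127,-50,-60,-3,0,0,1, -127,-80,-95,-4,0,0,1, -127,-110,-130,-5,0,0,1, -127,-145,-165,-6,0,0,1, -127,-175,-200,-7,0,0,1, -127,-205,-235,-8,0,0,1, -127,-235,-265,-9,0,0,1, -127,-265,-300,-10,0,0,1, -127,-290,-330,-11,0,0,1]'
python3 - <<'E'
from go import *
print(observe()['qpos']); plan(foot+d*.19,GR*[1,-1,-1])
E
```

```text
clock: 1.1
tool_pos: [0.4104, -0.2635, 0.3801]
ee_rot: [1.27, 1.168, -1.271]
contact_force: [0.5, -0.1, -0.2]
finger_gap: 0.0854
[ 0.962 -0.045 -0.426  1.61  -0.018  1.573  0.452]
shift mm [ 164.    -4.7 -456.6] turn [ 1.1  -0.34  5.83]
```

```bash
python3 -m pendant '[0,0,-38,0,0,0,1, 0,0,-76,0.2,0,0.5,1, 0,0,-114,0.4,0,1,1, 10,0,-152,0.6,-0.1,1.5,1, 20,0,-190,0.7,-0.1,2,1, 30,0,-228,0.8,-0.2,2.5,1, 40,-1,-266,0.9,-0.2,3,1, 50,-2,-304,1,-0.3,3.5,1, 60,-3,-342,1.1,-0.3,4,1, 70,-4,-380,1.1,-0.3,4.6,1, 80,-5,-418,1.1,-0.3,5.2,1, 90,-5,-456,1.1,-0.3,5.8,1]' && python3 -m pendant '[0,0,0,0,0,0,1,0,0,0,0,0,0,1]'
python3 - <<'E'
from go import *
print(observe()['qpos'],observe()['contact_force']); plan(foot+d*.19,GR*[1,-1,-1])
E
```

```text
clock: 2.1
tool_pos: [0.466, -0.0388, 0.3044]
ee_rot: [1.436, 0.845, -1.151]
contact_force: [-0.3, -2.1, 0.4]
finger_gap: 0.0853
clock: 2.27
tool_pos: [0.4659, -0.0361, 0.3041]
ee_rot: [1.434, 0.857, -1.145]
contact_force: [0.0, 0.0, -0.3]
finger_gap: 0.0854
[-0.026 -0.3   -0.014  2.007  0.092  1.153 -0.26 ] [ 0.02   0.025 -0.306]
shift mm [  60.7  -87.7 -221. ] turn [0.13 0.16 3.  ]
```

Run:
```python
from go import *
G=GR*[1,-1,-1]; p=foot+d*.113+G[:,2]*.08; print(p); plan(p,G)
```

```text
[0.471 0.105 0.153]
shift mm [ 135.3  -64.7 -142.1] turn [0.13 0.16 3.  ]
```

```bash
python3 -m pendant '[15,-5,-20,0,0,0,1, 30,-10,-40,0,0,0.3,1, 45,-16,-60,0,0,0.6,1, 60,-22,-80,0.1,0.1,1,1, 75,-28,-95,0.1,0.1,1.4,1, 90,-35,-110,0.1,0.1,1.8,1, 105,-45,-125,0.1,0.1,2.2,1, 120,-55,-135,0.1,0.2,2.6,1, 135,-65,-142,0.1,0.2,3,1, 135,-65,-142,0.1,0.2,3,1, 135,-65,-142,0.1,0.2,3,1]'
python3 - <<'E'
from go import *
print(observe()['qpos'],observe()['contact_force']); G=GR*[1,-1,-1]; p=foot+d*.113+G[:,2]*.08;plan(p,G)
E
```

```text
clock: 3.18
tool_pos: [0.4724, 0.1011, 0.1537]
ee_rot: [1.53, 0.607, -0.904]
contact_force: [-0.1, -0.5, 0.7]
finger_gap: 0.0854
[ 0.    -0.271 -0.483  2.374  0.478  0.579 -1.049] [-0.057 -0.49   0.667]
shift mm [-0.4 -2.  -3.2] turn [-0.02  0.   -0.  ]
```

```bash
python3 -m pendant '[0,-2,-15,0,0,0,1, 0,-2,-30,0,0,0,1, 0,-2,-45,0,0,0,1, 0,-2,-58,0,0,0,1, 0,-2,-70,0,0,0,1, 0,-2,-80,0,0,0,1, 0,-2,-80,0,0,0,1,0,-2,-80,0,0,0,1]'
python3 - <<'E'
from go import *
print(observe()['qpos'],observe()['contact_force']); G=GR*[1,-1,-1]; p=foot+d*.113;plan(p,G)
s,_=camera('scene');t,_=camera('top')
im=np.hstack([crop(s,310,150,80,120,5)[:600],crop(t,190,180,80,80,5)[:400] if 0 else np.vstack([crop(t,190,185,80,80,5),np.zeros((200,400,3),np.uint8)])])
cv2.imwrite('pics/g1.png',im[...,::-1])
E
```

```text
clock: 3.85
tool_pos: [0.4886, 0.1809, 0.1546]
ee_rot: [1.534, 0.606, -0.901]
contact_force: [0.3, -0.7, 0.1]
finger_gap: 0.0854
[ 0.002 -0.13  -0.665  2.261  0.637  0.668 -1.326] [ 0.334 -0.722  0.113]
shift mm [ 0.4 -2.4 -1.7] turn [-0.04 -0.02 -0.03]
```

View pics/g1.png

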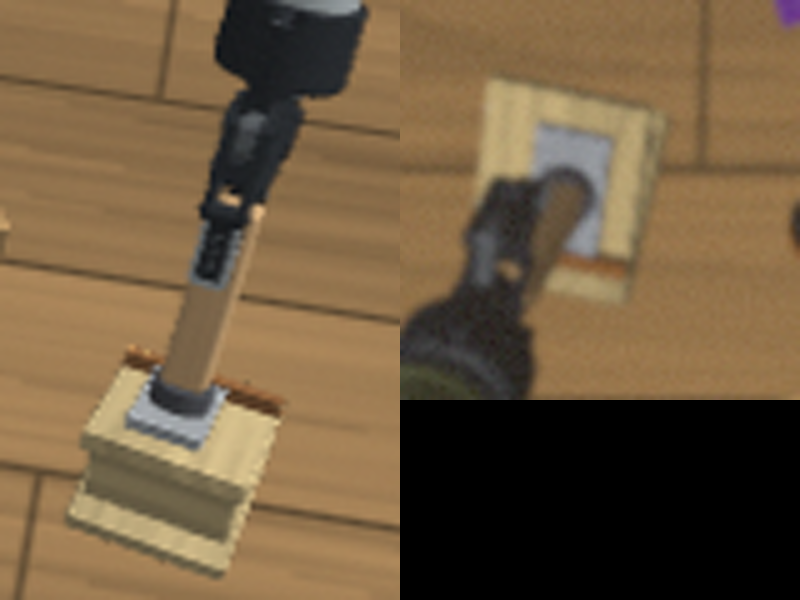

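Fingers straddle the handle fore and aft. I'll make a small correction, then close.

```bash
python3 -m pendant '[0,-2,-2,0,0,0,1, 0,-2,-2,0,0,0,1, 0,-2,-2,0,0,0,0.2, 0,-2,-2,0,0,0,-0.2, 0,-2,-2,0,0,0,-0.4, 0,-2,-2,0,0,0,-0.6, 0,-2,-2,0,0,0,-1, 0,-2,-2,0,0,0,-1, 0,-2,-2,0,0,0,-1,0,-2,-2,0,0,0,-1,0,-2,-2,0,0,0,-1]' 30; python3 -m pendant '[0,0,0,0,0,0,-1,0,0,0,0,0,0,-1,0,0,0,0,0,0,-1]' 115;  python3 - <<'E'
from go import *
s=observe();print(s['qpos'],s['contact_force'],s['ft_torque']); G=GR*[1,-1,-1]; p=foot+d*.113;plan(p,G)
E
```

```text
clock: 4.87
tool_pos: [0.4858, 0.184, 0.1519]
ee_rot: [1.532, 0.608, -0.9]
contact_force: [0.7, 0.2, 1.4]
finger_gap: 0.0275
clock: 5.12
tool_pos: [0.4858, 0.1841, 0.152]
ee_rot: [1.532, 0.608, -0.9]
contact_force: [-0.8, -1.2, 3.9]
finger_gap: 0.0271
[-0.    -0.127 -0.674  2.264  0.645  0.67  -1.341] [-0.775 -1.249  3.928] [-0.107  0.419 -0.149]
shift mm [0.3 1.9 0.8] turn [-0.01 -0.03 -0.02]
```

```bash
python3 -m pendant '[-6,0,0,0,0,0,-1, -14,0,0,0,0,0,-1, -24,0,0,0,0,0,-1, -34,0,0,0,0,0,-1, -44,0,0,0,0,0,-1, -54,0,0,0,0,0,-1, -54,0,0,0,0,0,-1]';  python3 - <<'E'
from go import *
s=observe();print(s['qpos'],s['contact_force'],s['ft_torque'])
a=np.radians(-1.5);R=frame(np.array([0,0,-1.]),np.array([np.cos(a),np.sin(a),0]))
plan([.45,.05,.30],R);plan([.53,-.194,.25],R)
E
```

```text
clock: 5.7
tool_pos: [0.4545, 0.1907, 0.1967]
ee_rot: [1.532, 0.608, -0.899]
contact_force: [-0.0, 0.1, -2.8]
finger_gap: 0.027
[-0.069 -0.263 -0.631  2.256  0.471  0.76  -1.205] [-0.007  0.115 -2.788] [0.248 1.105 0.094]
shift mm [-71.2  79.2 138.4] turn [-1.63  0.48 -5.85]
shift mm [ 42.2 154.8 361.7] turn [-1.63  0.48 -5.85]
```

```bash
python3 -m pendant '[-16,11,0,0,0,0,-1, -32,22,0,-0.1,0,-0.4,-1, -50,34,10,-0.2,0,-0.8,-1, -56,43,30,-0.4,0.1,-1.4,-1, -60,50,50,-0.6,0.2,-2,-1, -64,57,70,-0.8,0.2,-2.8,-1, -66,63,90,-1,0.3,-3.5,-1, -68,70,110,-1.2,0.4,-4.3,-1, -70,75,125,-1.4,0.4,-5,-1, -71,79,138,-1.6,0.5,-5.8,-1, -71,79,138,-1.6,0.5,-5.85,-1, -71,79,138,-1.6,0.5,-5.85,-1]';  python3 - <<'E'
from go import *
s=observe();print(s['qpos'],s['contact_force'],s['ft_torque'])
a=np.radians(-1.5);R=frame(np.array([0,0,-1.]),np.array([np.cos(a),np.sin(a),0]))
plan([.624,-.1965,.22],R)
E
```

```text
clock: 6.7
tool_pos: [0.4516, 0.0488, 0.2979]
ee_rot: [1.233, 1.196, -1.234]
contact_force: [-0.1, 1.0, -3.9]
finger_gap: 0.0267
[-0.309 -0.12   0.132  1.842  0.014  1.42  -0.212] [-0.149  0.958 -3.89 ] [ 0.076 -0.02  -0.014]
shift mm [ 77.2 180.4 239.7] turn [-0.06 -0.01  0.02]
```

```bash
python3 -m pendant '[0,20,25,0,0,0,-1, 0,40,52,0,0,0,-1, 0,60,80,0,0,0,-1, 5,80,106,0,0,0,-1, 12,100,132,0,0,0,-1, 24,118,157,0,0,0,-1, 36,135,180,0,0,0,-1, 50,150,202,0,0,0,-1, 62,164,220,0,0,0,-1, 72,174,232,0,0,0,-1, 77,180,240,-0.1,0,0,-1, 77,180,240,-0.1,0,0,-1]';  python3 - <<'E'
from go import *
s=observe();print(s['qpos'],s['contact_force'],s['ft_torque'])
a=np.radians(-1.5);R=frame(np.array([0,0,-1.]),np.array([np.cos(a),np.sin(a),0]))
plan([.624,-.1965,.22],R)
s,_=camera('scene');t,_=camera('top')
im=np.hstack([crop(s,170,130,110,150,4),crop(t,310,150,80,150,4)])
cv2.imwrite('pics/g2.png',im[...,::-1])
E
```

```text
clock: 7.7
tool_pos: [0.6231, -0.1957, 0.2188]
ee_rot: [1.223, 1.204, -1.225]
contact_force: [0.0, 0.5, -3.0]
finger_gap: 0.0269
[-0.02   0.357  0.366  1.499 -0.13   1.314  0.339] [ 0.027  0.488 -3.018] [-0.008  0.072 -0.002]
shift mm [-1.2  0.9  0.8] turn [ 0.07 -0.02  0.04]
```

View pics/g2.png

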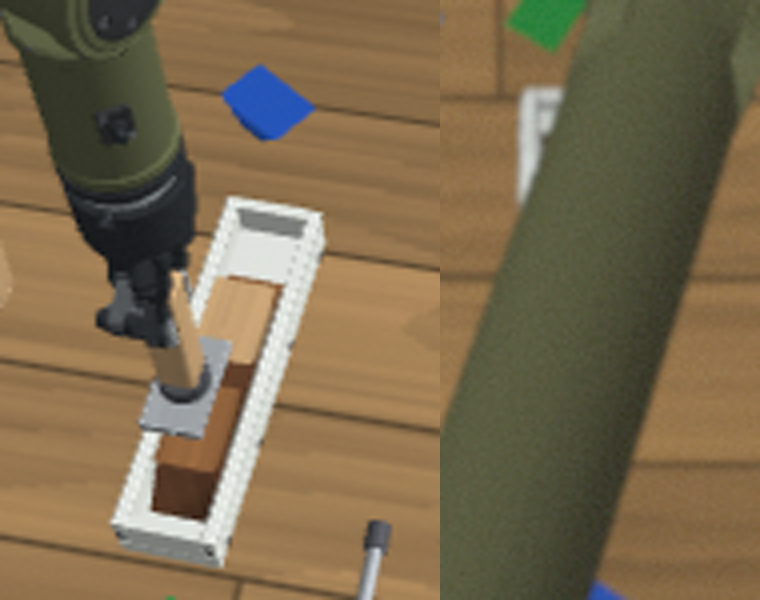

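The picture shows the sole over the far (brown) proud block, corners at about (139,430), (203,437) and (232,340) in the crop. I'll cast them to check position and yaw.

Run:
```python
from go import *
f=lambda u,v,z:ray('scene',170+u/4-.4,130+v/4-.4,z)
A,B,C=f(139,430,.114),f(203,437,.114),f(232,340,.114)
print('sole centre',(A+C)/2,'long dir deg',np.degrees(np.arctan2((B-C)[1],(B-C)[0])),np.linalg.norm(B-C),np.linalg.norm(A-B))
for u,v in((162,465),(215,472),(240,387)):print('blk',f(u,v,.05))
for u,v,z in((113,522,.045),(222,567,.045),(326,213,.045),(231,197,.045)):print('rim',f(u,v,z))
```

```text
sole centre [ 0.623 -0.195  0.114] long dir deg 0.2613666674223476 0.08105488716238651 0.046012780150776075
blk [ 0.659 -0.213  0.05 ]
blk [ 0.658 -0.174  0.05 ]
blk [ 0.585 -0.174  0.05 ]
rim [ 0.708 -0.237  0.045]
rim [ 0.728 -0.15   0.045]
rim [ 0.412 -0.148  0.045]
rim [ 0.411 -0.227  0.045]
```

```bash
python3 -m pendant '[12,0,0,0,0,0,-1, 24,0,0,0,0,0,-1, 34,0,0,0,0,0,-1, 42,0,0,0,0,0,-1, 46,0,0,0,0,0,-1, 49,0,0,0,0,0,-1, 50,0,0,0,0,0,-1,50,0,0,0,0,0,-1]'; python3 -m pendant '[0.5,0,0,0,0,0,-1,1,0,0,0,0,0,-1,1.5,0,0,0,0,0,-1,2,0,0,0,0,0,-1,2.5,0,0,0,0,0,-1,3,0,0,0,0,0,-1,3.5,0,0,0,0,0,-1,4,0,0,0,0,0,-1]'; python3 -m pendant '[0.5,0,0,0,0,0,-1,1,0,0,0,0,0,-1,1.5,0,0,0,0,0,-1,2,0,0,0,0,0,-1]'
```

```text
clock: 8.47
tool_pos: [0.6237, -0.195, 0.1713]
ee_rot: [1.224, 1.202, -1.222]
contact_force: [0.4, 0.1, -3.1]
finger_gap: 0.0266
clock: 9.13
tool_pos: [0.6236, -0.195, 0.1673]
ee_rot: [1.224, 1.203, -1.222]
contact_force: [0.4, 0.0, -2.3]
finger_gap: 0.0269
clock: 9.47
tool_pos: [0.6236, -0.195, 0.1653]
ee_rot: [1.224, 1.202, -1.222]
contact_force: [0.5, 0.3, -2.9]
finger_gap: 0.0269
```

```bash
python3 -m pendant '[0.5,0,0,0,0,0,-1,1,0,0,0,0,0,-1,1.5,0,0,0,0,0,-1,2,0,0,0,0,0,-1,2.5,0,0,0,0,0,-1,3,0,0,0,0,0,-1]'; python3 -m pendant '[0.5,0,0,0,0,0,-1,1,0,0,0,0,0,-1,1.5,0,0,0,0,0,-1,2,0,0,0,0,0,-1]';  python3 -m pendant '[0.5,0,0,0,0,0,-1,1,0,0,0,0,0,-1,1.5,0,0,0,0,0,-1,2,0,0,0,0,0,-1]'
```

```text
clock: 9.97
tool_pos: [0.624, -0.195, 0.1627]
ee_rot: [1.225, 1.202, -1.222]
contact_force: [-0.1, -0.2, -1.4]
finger_gap: 0.0267
clock: 10.3
tool_pos: [0.624, -0.195, 0.1608]
ee_rot: [1.224, 1.202, -1.222]
contact_force: [1.5, -0.5, -0.8]
finger_gap: 0.027
clock: 10.63
tool_pos: [0.6236, -0.195, 0.1583]
ee_rot: [1.224, 1.202, -1.222]
contact_force: [0.9, 0.2, -1.1]
finger_gap: 0.0268
```

```bash
python3 -m pendant '[0.5,0,0,0,0,0,-1,1,0,0,0,0,0,-1,1.5,0,0,0,0,0,-1,2,0,0,0,0,0,-1,2.5,0,0,0,0,0,-1,3,0,0,0,0,0,-1]'; python3 -m pendant '[0.4,0,0,0,0,0,-1,0.8,0,0,0,0,0,-1,1.2,0,0,0,0,0,-1,1.6,0,0,0,0,0,-1,2,0,0,0,0,0,-1]';  python3 -m pendant '[0.3,0,0,0,0,0,-1,0.6,0,0,0,0,0,-1,0.9,0,0,0,0,0,-1]';python3 -m pendant '[0.3,0,0,0,0,0,-1,0.6,0,0,0,0,0,-1,0.9,0,0,0,0,0,-1]'
```

```text
clock: 11.13
tool_pos: [0.6236, -0.195, 0.1553]
ee_rot: [1.224, 1.203, -1.222]
contact_force: [1.5, -0.7, -0.1]
finger_gap: 0.0269
clock: 11.55
tool_pos: [0.6236, -0.1949, 0.1533]
ee_rot: [1.224, 1.203, -1.222]
contact_force: [0.8, -0.5, 0.2]
finger_gap: 0.027
clock: 11.8
tool_pos: [0.6236, -0.1949, 0.1524]
ee_rot: [1.224, 1.203, -1.222]
contact_force: [1.0, -0.6, -1.0]
finger_gap: 0.0266
clock: 12.05
tool_pos: [0.6237, -0.195, 0.1521]
ee_rot: [1.224, 1.202, -1.222]
contact_force: [0.2, -0.2, 3.9]
finger_gap: 0.027
```

```bash
python3 -m pendant '[0.3,0,0,0,0,0,-1,0.6,0,0,0,0,0,-1]'; python3 -m pendant '[0.3,0,0,0,0,0,-1,0.6,0,0,0,0,0,-1,0.6,0,0,0,0,0,-1]'
```

```text
clock: 12.22
tool_pos: [0.6238, -0.195, 0.152]
ee_rot: [1.224, 1.202, -1.222]
contact_force: [-0.0, 0.5, 6.3]
finger_gap: 0.027
clock: 12.47
tool_pos: [0.6238, -0.1951, 0.152]
ee_rot: [1.225, 1.202, -1.222]
contact_force: [-1.5, 1.4, 8.0]
finger_gap: 0.0269
```

```bash
python3 -m pendant '[-3,0,0,0,0,0,-1, -15,0,0,0,0,0,-1, -35,0,0,0,0,0,-1, -60,0,0,0,0,0,-1, -70,15,0,0,0,0,-1,-70,40,0,0,0,0,-1,-70,60,0,0,0,0,-1,-70,60,0,0,0,0,-1]';  python3 - <<'E'
from go import *
s,_=camera('scene')
im=crop(s,180,150,100,130,4.6);cv2.imwrite('pics/g3.png',im[...,::-1])
E
```

```text
clock: 13.13
tool_pos: [0.6867, -0.1946, 0.2194]
ee_rot: [1.223, 1.203, -1.219]
contact_force: [-1.0, 0.4, -3.4]
finger_gap: 0.0267
```

View pics/g3.png

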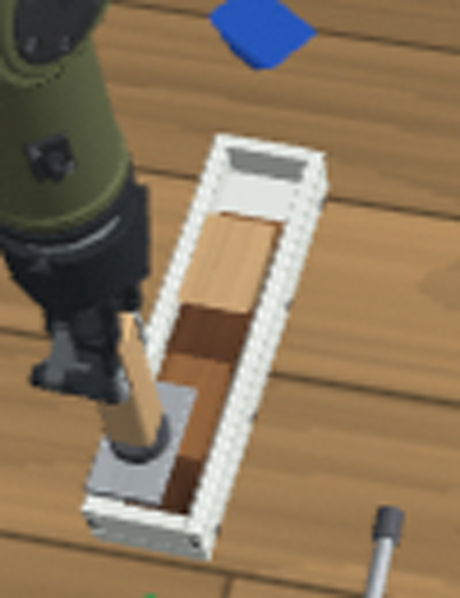

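The far block is now sunk level with the dark middle block. The pale block is still proud, with its top spanning crop (213,213)–(280,222)–(247,310)–(180,300).

Run:
```python
from go import *
f=lambda u,v,z:ray('scene',180+u/4.6-.4,150+v/4.6-.4,z)
q=np.array([f(u,v,.05) for u,v in((213,213),(280,222),(247,310),(180,300))]);print(q,q.mean(0))
a=np.radians(-1.5);R=frame(np.array([0,0,-1.]),np.array([np.cos(a),np.sin(a),0]))
c=q.mean(0); plan([c[0],-.1935,.2194],R)
```

```text
[[ 0.479 -0.213  0.05 ]
 [ 0.478 -0.166  0.05 ]
 [ 0.55  -0.171  0.05 ]
 [ 0.551 -0.217  0.05 ]] [ 0.515 -0.192  0.05 ]
shift mm [   0.1 -169.9    1.3] turn [ 0.09 -0.02  0.02]
```

```bash
python3 -m pendant '[0,-20,0,0,0,0,-1, 0,-45,0,0,0,0,-1, 0,-75,0,0,0,0,-1, 0,-105,1,0,0,0,-1, 0,-130,1,0,0,0,-1, 0,-150,1,0,0,0,-1, 0,-165,1,0.1,0,0,-1, 0,-170,1,0.1,0,0,-1, 0,-170,1,0.1,0,0,-1,0,-170,1,0.1,0,0,-1]'; python3 -m pendant '[10,0,0,0,0,0,-1, 22,0,0,0,0,0,-1, 34,0,0,0,0,0,-1, 44,0,0,0,0,0,-1, 50,0,0,0,0,0,-1, 52,0,0,0,0,0,-1, 53,0,0,0,0,0,-1,54,0,0,0,0,0,-1]'
```

```text
clock: 14.02
tool_pos: [0.514, -0.194, 0.2207]
ee_rot: [1.232, 1.197, -1.229]
contact_force: [0.2, 0.2, -2.9]
finger_gap: 0.0268
clock: 14.68
tool_pos: [0.5139, -0.1941, 0.1666]
ee_rot: [1.232, 1.197, -1.23]
contact_force: [-0.4, 0.4, -2.3]
finger_gap: 0.0267
```

```bash
python3 -m pendant '[0.5,0,0,0,0,0,-1,1,0,0,0,0,0,-1,1.5,0,0,0,0,0,-1,2,0,0,0,0,0,-1,2.5,0,0,0,0,0,-1,3,0,0,0,0,0,-1,3.5,0,0,0,0,0,-1,4,0,0,0,0,0,-1]'; python3 -m pendant '[0.5,0,0,0,0,0,-1,1,0,0,0,0,0,-1,1.5,0,0,0,0,0,-1,2,0,0,0,0,0,-1]';  python3 -m pendant '[0.5,0,0,0,0,0,-1,1,0,0,0,0,0,-1,1.5,0,0,0,0,0,-1,2,0,0,0,0,0,-1]'; python3 -m pendant '[0.5,0,0,0,0,0,-1,1,0,0,0,0,0,-1,1.5,0,0,0,0,0,-1,2,0,0,0,0,0,-1]'
```

```text
clock: 15.35
tool_pos: [0.5136, -0.1939, 0.1625]
ee_rot: [1.232, 1.198, -1.23]
contact_force: [-1.1, 0.3, -0.8]
finger_gap: 0.0269
clock: 15.68
tool_pos: [0.5136, -0.194, 0.1606]
ee_rot: [1.232, 1.197, -1.23]
contact_force: [-0.7, -0.5, -0.5]
finger_gap: 0.0265
clock: 16.02
tool_pos: [0.5136, -0.1939, 0.1584]
ee_rot: [1.232, 1.197, -1.23]
contact_force: [-1.0, -0.5, -0.3]
finger_gap: 0.027
clock: 16.35
tool_pos: [0.5136, -0.1939, 0.1564]
ee_rot: [1.232, 1.198, -1.23]
contact_force: [-0.8, -0.0, -1.1]
finger_gap: 0.0268
```

```bash
python3 -m pendant '[0.5,0,0,0,0,0,-1,1,0,0,0,0,0,-1,1.5,0,0,0,0,0,-1,2,0,0,0,0,0,-1]';  python3 -m pendant '[0.4,0,0,0,0,0,-1,0.8,0,0,0,0,0,-1,1.2,0,0,0,0,0,-1]';python3 -m pendant '[0.3,0,0,0,0,0,-1,0.6,0,0,0,0,0,-1,0.9,0,0,0,0,0,-1]';python3 -m pendant '[0.3,0,0,0,0,0,-1,0.6,0,0,0,0,0,-1,0.9,0,0,0,0,0,-1]'
```

```text
clock: 16.68
tool_pos: [0.5135, -0.194, 0.1545]
ee_rot: [1.232, 1.198, -1.23]
contact_force: [-1.8, -0.2, 0.2]
finger_gap: 0.0266
clock: 16.93
tool_pos: [0.5136, -0.194, 0.1533]
ee_rot: [1.232, 1.197, -1.23]
contact_force: [-1.2, -0.5, 0.3]
finger_gap: 0.0266
clock: 17.18
tool_pos: [0.5136, -0.1939, 0.1523]
ee_rot: [1.232, 1.198, -1.23]
contact_force: [-1.4, 0.8, -0.3]
finger_gap: 0.0271
clock: 17.43
tool_pos: [0.5137, -0.194, 0.152]
ee_rot: [1.232, 1.197, -1.23]
contact_force: [-1.8, -0.6, 5.9]
finger_gap: 0.0269
```

```bash
python3 -m pendant '[0.4,0,0,0,0,0,-1,0.8,0,0,0,0,0,-1,0.8,0,0,0,0,0,-1]'; python3 -m pendant '[-3,0,0,0,0,0,-1, -15,0,0,0,0,0,-1, -35,0,0,0,0,0,-1, -60,0,0,0,0,0,-1, -90,-5,-20,0,0,0,-1,-110,-10,-50,0,0,0,-1,-130,-20,-85,0,0,0,-1,-146,-30,-125,0,0,0,-1,-146,-40,-165,0,0,0,-1,-146,-50,-200,0,0,0,-1,-146,-60,-235,0,0,0,-1,-146,-60,-240,0,0,0,-1]';  python3 - <<'E'
from go import *
print(observe()['qpos'])
for n in('scene','top'):
    p,dd=camera(n);P=cloud(n,dd)
    if n=='scene': im=crop(p,180,130,200,150,4);cv2.imwrite('pics/g4.png',im[...,::-1])
    m=(np.abs(P[...,1]+.194+.026*(P[...,0]-.564))<.017)&(P[...,0]>.43)&(P[...,0]<.70)&(P[...,2]<.08)
    z=P[m];b=np.round(z[:,0]*100)
    print(n,[(int(k),int((b==k).sum()),int(np.median(z[b==k][:,2])*1000)) for k in np.unique(b)])
E
```

```text
clock: 17.68
tool_pos: [0.5138, -0.194, 0.1519]
ee_rot: [1.232, 1.197, -1.23]
contact_force: [-3.2, 0.2, 8.5]
finger_gap: 0.0267
clock: 18.68
tool_pos: [0.4587, 0.0556, 0.2977]
ee_rot: [1.227, 1.206, -1.22]
contact_force: [-0.0, 0.4, -3.3]
finger_gap: 0.0268
[-0.301 -0.103  0.118  1.828  0.006  1.416 -0.203]
scene [(43, 13, 16), (44, 25, 16), (45, 11, 20), (46, 12, 31), (47, 21, 39), (48, 32, 39), (49, 21, 39), (50, 31, 40), (51, 27, 40), (52, 28, 40), (53, 31, 40), (54, 27, 40), (55, 32, 40), (56, 28, 40), (57, 34, 40), (58, 28, 39), (59, 33, 40), (60, 31, 41), (61, 29, 41), (62, 35, 42), (63, 30, 42), (64, 34, 41), (65, 36, 41), (66, 36, 41), (67, 36, 39), (68, 49, 37), (69, 38, 29)]
top [(43, 19, 16), (44, 36, 15), (45, 32, 15), (46, 43, 24), (47, 34, 35), (48, 40, 39), (49, 37, 37), (50, 35, 37), (51, 35, 38), (52, 40, 40), (53, 37, 38), (54, 35, 38), (55, 32, 38), (56, 33, 38), (57, 37, 38), (58, 33, 38), (59, 39, 38), (60, 33, 38), (61, 34, 40), (62, 34, 41), (63, 34, 40), (64, 38, 40), (65, 35, 42), (66, 33, 41), (67, 32, 41), (68, 29, 39), (69, 25, 29), (70, 12, 21)]
```

View pics/g4.png

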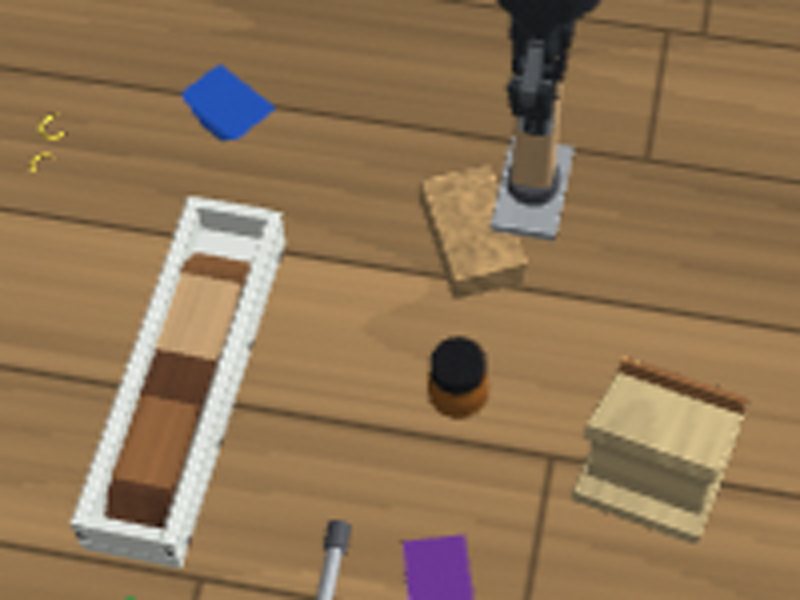

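All five tops are down, but the +x pair reads about 2–3 mm high in both views. I'll press that one again, then press across the middle.

Run:
```python
from go import *
a=np.radians(-1.5);R=frame(np.array([0,0,-1.]),np.array([np.cos(a),np.sin(a),0]))
plan([.622,-.1955,.21],R);plan([.622,-.1955,.165],R)
```

```text
shift mm [ 87.  167.4 241.5] turn [ 0.02 -0.02 -0.  ]
shift mm [132.  167.4 241.7] turn [ 0.02 -0.02 -0.  ]
```

```bash
python3 -m pendant '[0,20,25,0,0,0,-1, 0,40,55,0,0,0,-1, 0,60,85,0,0,0,-1, 5,80,115,0,0,0,-1, 12,98,142,0,0,0,-1, 24,114,166,0,0,0,-1, 36,130,190,0,0,0,-1, 50,145,212,0,0,0,-1, 65,157,230,0,0,0,-1, 80,165,240,0,0,0,-1, 87,167,242,0,0,0,-1, 87,167,242,0,0,0,-1]'; python3 -m pendant '[10,0,0,0,0,0,-1, 22,0,0,0,0,0,-1, 34,0,0,0,0,0,-1, 42,0,0,0,0,0,-1, 47,0,0,0,0,0,-1, 51,0,0,0,0,0,-1, 52,0,0,0,0,0,-1,52,0,0,0,0,0,-1]'; python3 -m pendant '[0.5,0,0,0,0,0,-1,1,0,0,0,0,0,-1,1.5,0,0,0,0,0,-1,2,0,0,0,0,0,-1]'; python3 -m pendant '[0.5,0,0,0,0,0,-1,1,0,0,0,0,0,-1,1.5,0,0,0,0,0,-1,2,0,0,0,0,0,-1]'
```

```text
clock: 19.78
tool_pos: [0.6189, -0.2016, 0.2067]
ee_rot: [1.232, 1.199, -1.237]
contact_force: [-0.3, 0.2, -3.1]
finger_gap: 0.0267
clock: 20.45
tool_pos: [0.6205, -0.1989, 0.1575]
ee_rot: [1.232, 1.198, -1.23]
contact_force: [-0.6, -0.2, -3.5]
finger_gap: 0.027
clock: 20.78
tool_pos: [0.6207, -0.1991, 0.1559]
ee_rot: [1.232, 1.197, -1.23]
contact_force: [-0.1, 0.3, -2.9]
finger_gap: 0.0266
clock: 21.12
tool_pos: [0.6206, -0.199, 0.1538]
ee_rot: [1.232, 1.197, -1.23]
contact_force: [-1.0, 0.6, -0.0]
finger_gap: 0.0269
```

```bash
python3 -m pendant '[0.4,0,0,0,0,0,-1,0.8,0,0,0,0,0,-1,1.2,0,0,0,0,0,-1]'; python3 -m pendant '[0.4,0,0,0,0,0,-1,0.8,0,0,0,0,0,-1,1.2,0,0,0,0,0,-1]';python3 -m pendant '[0.4,0,0,0,0,0,-1,0.8,0,0,0,0,0,-1,1.2,0,0,0,0,0,-1]';python3 -m pendant '[-3,0,0,0,0,0,-1, -12,0,-2,0,0,0,-1, -15,-20,-4,0,0,0,-1, -15,-40,-4,0,0,0,-1, -15,-53,-4,0,0,0,-1, -10,-53,-4,0,0,0,-1, -5,-53,-4,0,0,0,-1, -3,-53,-4,0,0,0,-1, -2,-53,-4,0,0,0,-1]'
```

```text
clock: 21.37
tool_pos: [0.6206, -0.1992, 0.1537]
ee_rot: [1.232, 1.197, -1.23]
contact_force: [-3.3, 0.5, 7.6]
finger_gap: 0.0271
clock: 21.62
tool_pos: [0.6205, -0.1993, 0.1534]
ee_rot: [1.232, 1.197, -1.23]
contact_force: [-5.9, 0.6, 10.8]
finger_gap: 0.0268
clock: 21.87
tool_pos: [0.6202, -0.1995, 0.153]
ee_rot: [1.232, 1.197, -1.23]
contact_force: [-7.8, 1.3, 14.7]
finger_gap: 0.0268
clock: 22.62
tool_pos: [0.5681, -0.1931, 0.152]
ee_rot: [1.231, 1.198, -1.23]
contact_force: [-4.0, 2.2, 5.7]
finger_gap: 0.0266
```

```bash
python3 -m pendant '[0.4,0,0,0,0,0,-1,0.8,0,0,0,0,0,-1,1.2,0,0,0,0,0,-1]'; python3 -m pendant '[0.4,0,0,0,0,0,-1,0.8,0,0,0,0,0,-1,1.2,0,0,0,0,0,-1,1.2,0,0,0,0,0,-1]'; python3 -m pendant '[-3,0,0,0,0,0,-1, -15,0,0,0,0,0,-1, -35,0,0,0,0,0,-1, -60,0,0,0,0,0,-1, -90,-15,-20,0,0,0,-1,-110,-30,-50,0,0,0,-1,-130,-50,-85,0,0,0,-1,-146,-70,-125,0,0,0,-1,-146,-85,-165,0,0,0,-1,-146,-100,-200,0,0,0,-1,-146,-110,-235,0,0,0,-1,-146,-110,-240,0,0,0,-1]';  python3 - <<'E'
from go import *
print(observe()['qpos'])
Z=[]
for i in range(4):
  for n in('scene','top'):
    p,dd=camera(n);P=cloud(n,dd)
    m=(np.abs(P[...,1]+.194+.026*(P[...,0]-.564))<.017)&(P[...,0]>.43)&(P[...,0]<.70)&(P[...,2]<.08)&(dd>0)
    Z.append((n,P[m]))
for n in('scene','top'):
    z=np.vstack([a for k,a in Z if k==n]);b=np.round(z[:,0]*100)
    print(n,[(int(k),round(float(np.mean(z[b==k][:,2]))*1000,1)) for k in np.unique(b)])
cv2.imwrite('pics/g5.png',crop(p,315,160,60,120,5)[...,::-1])
E
```

```text
clock: 22.87
tool_pos: [0.5682, -0.1932, 0.152]
ee_rot: [1.232, 1.198, -1.229]
contact_force: [-5.4, 2.0, 9.0]
finger_gap: 0.0268
clock: 23.2
tool_pos: [0.5682, -0.1933, 0.152]
ee_rot: [1.232, 1.198, -1.229]
contact_force: [-6.6, 2.7, 12.9]
finger_gap: 0.0268
clock: 24.2
tool_pos: [0.4626, 0.0582, 0.297]
ee_rot: [1.227, 1.206, -1.219]
contact_force: [-0.8, 0.9, -4.3]
finger_gap: 0.0268
[-0.307 -0.094  0.121  1.821  0.004  1.413 -0.205]
scene [(43, 16.7), (44, 17.0), (45, 24.1), (46, 33.9), (47, 39.9), (48, 40.5), (49, 40.8), (50, 40.4), (51, 40.6), (52, 40.6), (53, 40.7), (54, 40.3), (55, 40.0), (56, 40.5), (57, 40.5), (58, 40.3), (59, 40.5), (60, 40.9), (61, 40.3), (62, 40.6), (63, 40.4), (64, 40.3), (65, 40.5), (66, 40.3), (67, 40.1), (68, 36.6), (69, 29.4)]
top [(43, 15.6), (44, 14.3), (45, 18.9), (46, 29.0), (47, 37.8), (48, 39.4), (49, 38.9), (50, 38.8), (51, 38.8), (52, 39.1), (53, 38.7), (54, 38.6), (55, 38.8), (56, 38.9), (57, 38.7), (58, 39.1), (59, 38.8), (60, 39.1), (61, 39.0), (62, 39.4), (63, 39.3), (64, 39.2), (65, 39.1), (66, 39.5), (67, 39.1), (68, 38.2), (69, 29.2), (70, 21.2)]
```

All five tops now agree within about 0.5 mm. Next is returning the tamper.

Run:
```python
from go import *
R=Ro.from_rotvec([1.532,.608,-.9]).as_matrix(); 
plan([.4545,.1907,.2567],R);plan([.4545,.1907,.1967],R)
```

```text
shift mm [  39.7  -15.1 -142.3] turn [ 1.58 -0.49  5.86]
shift mm [  99.7  -15.1 -142.2] turn [ 1.58 -0.49  5.86]
```

```bash
python3 -m pendant '[3,-1,-15,0.1,0,0.5,-1, 6,-2,-30,0.3,-0.1,1,-1, 10,-4,-45,0.4,-0.1,1.5,-1, 14,-6,-60,0.6,-0.2,2.1,-1, 18,-8,-75,0.8,-0.2,2.7,-1, 22,-10,-90,0.9,-0.3,3.3,-1, 27,-12,-105,1.1,-0.3,3.9,-1, 33,-13,-118,1.3,-0.4,4.5,-1, 40,-14,-130,1.4,-0.4,5,-1, 50,-15,-138,1.5,-0.5,5.5,-1, 60,-15,-142,1.58,-0.49,5.86,-1, 70,-15,-142,1.58,-0.49,5.86,-1]'; python3 -m pendant '[0,0,0,0,0,0,-1]'
python3 - <<'E'
from go import *
print(observe()['qpos'])
R=Ro.from_rotvec([1.532,.608,-.9]).as_matrix(); 
plan([.4545,.1907,.1967],R);plan([.4858,.1841,.152],R)
E
```

```text
clock: 25.6
tool_pos: [0.4526, 0.1925, 0.225]
ee_rot: [1.53, 0.61, -0.897]
contact_force: [0.1, -0.7, -4.0]
finger_gap: 0.0268
clock: 25.68
tool_pos: [0.4525, 0.1901, 0.2235]
ee_rot: [1.527, 0.611, -0.904]
contact_force: [-0.5, -0.3, -3.7]
finger_gap: 0.0267
[-0.359 -0.272 -0.372  2.229  0.517  0.854 -1.22 ]
shift mm [ 23.  -13.8  -1. ] turn [0.03 0.03 0.04]
shift mm [ 78.  -13.2  -0.8] turn [0.03 0.03 0.04]
```

```bash
python3 -m pendant '[10,-3,0,0,0,0,-1, 22,-6,-1,0,0,0,-1, 34,-7,-1,0,0,0,-1, 46,-7,-1,0,0,0,-1, 56,-7,-1,0,0,0,-1, 64,-7,-1,0,0,0,-1, 68,-7,-1,0,0,0,-1, 68,-7,-1,0,0,0,-1]'
python3 - <<'E'
from go import *
R=Ro.from_rotvec([1.532,.608,-.9]).as_matrix(); 
plan([.4858,.1841,.152],R)
s,_=camera('scene');cv2.imwrite('pics/g6.png',crop(s,310,160,80,110,5)[...,::-1])
E
```

```text
clock: 26.35
tool_pos: [0.487, 0.1857, 0.1657]
ee_rot: [1.53, 0.609, -0.9]
contact_force: [-0.1, -0.0, -2.6]
finger_gap: 0.0268
shift mm [10.7 -8.6  1.8] turn [0.02 0.   0.01]
```

View pics/g6.png

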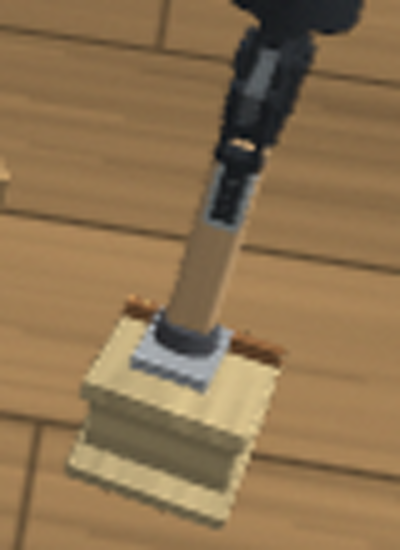

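The sole hovers centred and square above the slope. I'll lower it.

```bash
python3 -m pendant '[3,-1,1,0,0,0,-1, 6,-2,2,0,0,0,-1, 7.5,-3,2,0,0,0,-1, 8.5,-4,2,0,0,0,-1, 9,-4,2,0,0,0,-1, 9.5,-4,2,0,0,0,-1, 9.5,-4,2,0,0,0,-1]';python3 -m pendant '[0.4,0,0,0,0,0,-1,0.8,0,0,0,0,0,-1,0.8,0,0,0,0,0,-1]';python3 -m pendant '[0.4,0,0,0,0,0,-1,0.8,0,0,0,0,0,-1,0.8,0,0,0,0,0,-1]';python3 -m pendant '[0.4,0,0,0,0,0,-1,0.8,0,0,0,0,0,-1,0.8,0,0,0,0,0,-1]'
```

```text
clock: 26.98
tool_pos: [0.4887, 0.1841, 0.1569]
ee_rot: [1.531, 0.609, -0.897]
contact_force: [0.5, -0.3, -2.6]
finger_gap: 0.0267
clock: 27.23
tool_pos: [0.4891, 0.1839, 0.1562]
ee_rot: [1.531, 0.609, -0.898]
contact_force: [0.7, -0.7, -2.9]
finger_gap: 0.0269
clock: 27.48
tool_pos: [0.4896, 0.1837, 0.1555]
ee_rot: [1.531, 0.609, -0.898]
contact_force: [-0.1, 0.2, -3.7]
finger_gap: 0.0264
clock: 27.73
tool_pos: [0.49, 0.1838, 0.155]
ee_rot: [1.531, 0.609, -0.898]
contact_force: [-0.1, -0.0, -1.5]
finger_gap: 0.027
```

```bash
python3 -m pendant '[0.4,0,0,0,0,0,-1,0.8,0,0,0,0,0,-1,0.8,0,0,0,0,0,-1]';python3 -m pendant '[0.4,0,0,0,0,0,-1,0.8,0,0,0,0,0,-1,0.8,0,0,0,0,0,-1]';python3 -m pendant '[0.4,0,0,0,0,0,-1,0.8,0,0,0,0,0,-1,0.8,0,0,0,0,0,-1]'
```

```text
clock: 27.98
tool_pos: [0.4903, 0.184, 0.155]
ee_rot: [1.531, 0.608, -0.897]
contact_force: [-7.0, -0.0, 5.9]
finger_gap: 0.0267
clock: 28.23
tool_pos: [0.4904, 0.184, 0.155]
ee_rot: [1.531, 0.608, -0.898]
contact_force: [-14.7, -0.9, 13.8]
finger_gap: 0.0269
clock: 28.48
tool_pos: [0.4906, 0.1841, 0.1551]
ee_rot: [1.531, 0.607, -0.898]
contact_force: [-22.9, -2.5, 21.7]
finger_gap: 0.0265
```

```bash
python3 -m pendant '[-0.8,0,0,0,0,0,-1,-1.6,0,0,0,0,0,-1,-2,0,0,0,0,0,-1]' 25;python3 -m pendant '[0,0,0,0,0,0,-0.2,0,0,0,0,0,0,-0.1,0,0,0,0,0,0,0.1,0,0,0,0,0,0,0.3,0,0,0,0,0,0,0.6,0,0,0,0,0,0,1,0,0,0,0,0,0,1,0,0,0,0,0,0,1,0,0,0,0,0,0,1]' 25
python3 - <<'E'
from go import *
print(observe()['qpos'])
s,_=camera('scene');cv2.imwrite('pics/g7.png',crop(s,310,160,80,110,5)[...,::-1])
E
```

```text
clock: 28.73
tool_pos: [0.4901, 0.1839, 0.155]
ee_rot: [1.531, 0.609, -0.897]
contact_force: [-2.5, 0.3, 0.2]
finger_gap: 0.0269
clock: 29.48
tool_pos: [0.4903, 0.1837, 0.1546]
ee_rot: [1.531, 0.609, -0.898]
contact_force: [-0.2, 0.5, -0.1]
finger_gap: 0.0853
[-0.304 -0.114 -0.382  2.264  0.693  0.694 -1.372]
```

View pics/g7.png

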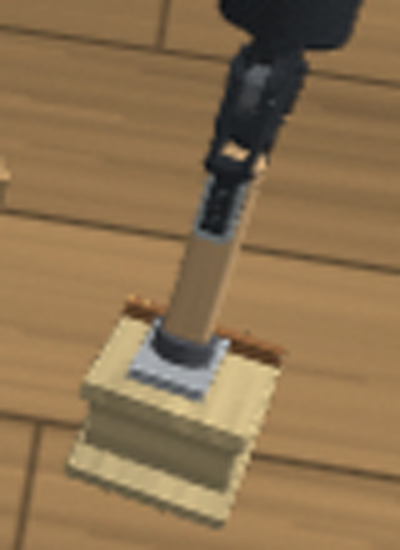

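Tamper is seated flat and the jaws are open. I'll withdraw sideways and check.

```bash
python3 -m pendant '[0,0,8,0,0,0,1, 0,0,20,0,0,0,1, 0,0,35,0,0,0,1, 0,0,52,0,0,0,1, 0,0,70,0,0,0,1, 0,0,90,0,0,0,1, -10,0,110,0,0,-0.3,1, -25,10,130,0,0,-0.8,1, -40,20,150,0,0,-1.3,1, -55,30,170,0,0,-1.8,1,-70,40,190,0,0,-2.3,1,-70,40,190,0,0,-2.3,1]'
python3 - <<'E'
from go import *
print(observe()['qpos'])
s,a=camera('scene');t,b=camera('top')
np.savez('scene0.npz',p=s,d=a);np.savez('top0.npz',p=t,d=b)
np.save('sceneP.npy',cloud('scene',a));np.save('topP.npy',cloud('top',b))
cv2.imwrite('pics/g8.png',np.hstack([s[90:310,60:480],t[90:310,60:440]])[...,::-1])
E
python3 m.py
```

```text
clock: 30.53
tool_pos: [0.4654, -0.0022, 0.2246]
ee_rot: [1.471, 0.814, -1.101]
contact_force: [1.1, -0.4, 0.6]
finger_gap: 0.0853
[ 0.262 -0.302 -0.333  2.166  0.001  0.921 -0.28 ]
scene 292
top 480
slope [0.5659 0.1806 0.0695] [-0.5571  0.1196  0.8218] 34.73467872864304 az 167.879242879443 692
scene handle 379 343 362 189 226
scene [347.2705 224.8345] [358.3381 189.4182] (10.320314407348633, 37.105411529541016)
top handle 283 206 224 222 246
top [208.6692 245.9538] [222.0846 222.4769] (11.78329849243164, 27.039569854736328)
axis [-0.5894  0.1237  0.7983] foot on slope [0.5523 0.1706 0.0617] lean 37.028186493907015 az 168.14402056213007
scene rim ((563.8787841796875, -192.7652587890625), (82.16027069091797, 306.8809814453125), 88.24518585205078) med z 0.04501939155791931
45 16 z 0.02654275207740877 y -0.19481624634029426
46 14 z 0.034757183460255914 y -0.1852847731093849
47 38 z 0.04004725298252392 y -0.19310449199088264
48 43 z 0.03989428810712219 y -0.19174383738736478
49 42 z 0.04029887103072875 y -0.19262632849117
50 44 z 0.03983658560594845 y -0.19099860027229626
51 44 z 0.0400
[... 1761 characters left out ...]
0419524249795 y -0.19553327403155274
59 46 z 0.03897299301530277 y -0.19690038368768287
60 42 z 0.039187673617435116 y -0.19729676000706894
61 43 z 0.03925400164769297 y -0.19799621622197214
62 44 z 0.04000941257202059 y -0.1957990182020327
63 40 z 0.03903524060309885 y -0.1991233795759427
64 51 z 0.039832201225243564 y -0.19695805287653062
65 41 z 0.038810948809368265 y -0.19684006283974112
66 45 z 0.03910426680955368 y -0.2001284071106729
67 43 z 0.03841975671924919 y -0.19739360772377013
68 36 z 0.038112043263848545 y -0.19709487489233218
69 29 z 0.03057535777704546 y -0.1990624382929673
70 12 z 0.023505758100331325 y -0.20059303518570076
76 11 z 0.02479777032087472 y -0.18104230443488747
```

View pics/g8.png

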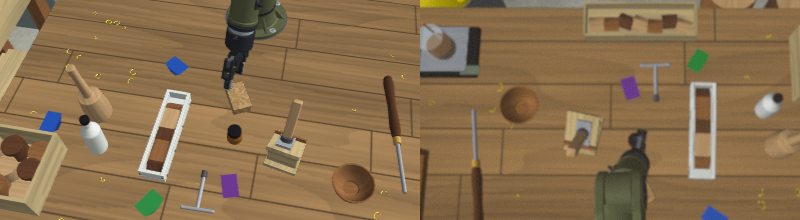

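The final views show the tamper back on its stand, within about 2 mm of its starting position. The five blocks are level, and the robot is clear with no bystander moved. Handing in.

```bash
python3 -m pendant '[0,0,0,0,0,0,1,0,0,0,0,0,0,1,0,0,0,0,0,0,1]'; python3 -c "from cell import *;print(sign_off())"
```

```text
clock: 30.88
tool_pos: [0.4614, 0.003, 0.2184]
ee_rot: [1.462, 0.823, -1.102]
contact_force: [0.4, 1.0, -0.1]
finger_gap: 0.085
the job is handed in; nothing more can be done
None
```

I pressed both proud blocks down with the tamper until all five lay level, laid the tamper back on its stand, and handed the job in at about 31 s of the 64 s allowed. Sign-off gives no verdict.

- **Pressing:** I pressed the far (+x) block, then the near one. That lifted the far one about 2 mm, so I pressed it again and finished with a press across the middle block. The highest force reading I saw on the blocks was about 15 N.
- **One oddity:** that second press on the far block stopped about 1 mm higher than the first, with some sideways force. The later depth readings showed it level, so nothing was left to mend.
- **Blocks at the end:** all five tops measured about 39–40 mm (39 mm is level). They agreed within about 1 mm along the row; the two cameras differed by 1–2 mm, which is within calibration.
- **Tamper at the end:** its sole centre measured about 2 mm from where it started, flat on the slope to the eye. The handle lean read 37° against 36.4° before I began, so the 1–2° above the true 35° is mostly bias in that measurement.
- **Surroundings:** the gripper was open and clear of everything, and no bystander had visibly moved.

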